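Drain the stained slides by tipping the stainer's cradle

TASK

The staining time is up for the purple slides: with a fingertip on its black tabs, gently push over their cradle into the drain position, take your hand off and let it drain there by itself for about three seconds, then push it back until it rests level. The slides are wet smears, so do not touch the glass, and do not grip, lift or shift the stainer. Leave the stainer with the pale slides, the bottles and the staining jar alone.

Things in the scene. Friction and masses are not known exactly. Their poses are not given: they have to be found in the camera images.
- stainer_purple: bench slide stainer with three deep purple slides: steel drip trough 150 x 150 x 28 mm on rubber feet, two end uprights 87 mm high, 135 mm apart, and between them a tipping steel cradle with the slides side by side. Loose, 1.7 to 2.6 kg in all. Origin under the trough's middle at bench height, x towards its back edge (away from the robot at yaw 0), y along the axle, z up
- cradle_purple (a joint): tilt of that stainer's cradle in rad: 0 = level on its back buffers, 0.80 (about 46 degrees) = drain position on its front stop. Growing means that the front edge goes down and the back edge up. No spring: the cradle is top heavy and balances near 0.5 rad; below that its weight takes it back level, above that it drops into the drain position by itself. A push of about 1 N on a tab is enough
- front_tab_purple (a point): centre of the upper face of the black finger tab on the front (drain) edge of the cradle. Tab 24 mm deep (away from the axle) by 36 mm wide and 5 mm thick; this point moves with the cradle. Level, it is 50 mm in front of the axle and 27 mm above it (101 mm over the bench)
- back_tab_purple (a point): centre of the upper face of the like black tab on the back edge; moves with the cradle. Level, it is 74 mm behind the axle and 27 mm above it; in the drain position 32 mm behind and 72 mm above. From there push it backwards first and then down, along its arc; pressed straight down it can wedge
- axle_purple (a point): middle of the cradle's axle, 74 mm over the bench; the axle runs along the stainer's own y
- slides_purple: the three purple stained glass slides lying in the cradle (each 76 x 26 mm, long side across the axle, a white frosted field at the back end). Origin on the axle, turning with the cradle; level, the glass covers from 26 mm in front of the axle to 50 mm behind it, 42 mm to each side, its upper face 23 mm above the axle. Both steel edges rise 2 mm higher than the glass
- stainer_pale: a second stainer of the same build and frame, with three pale cream-coloured slides (the two may have changed places)
- cradle_pale (a joint): tilt of the other stainer's cradle, as above; 0 = level
- red_bottle: square red stain bottle, 42 x 42 x 104 mm, origin under its middle
- blue_bottle: square blue stain bottle, 42 x 42 x 104 mm, origin under its middle
- clear_bottle: square pale grey stain bottle with white cap, 42 x 42 x 104 mm, origin under its middle
- microscope: fixed microscope right of the stainers, origin under its middle; reaches about 110 mm to each side of it and 130 mm towards the robot, and with its camera and cable 0.6 m high: pass in front of it with the arm drawn in, not over it
- staining_jar: staining jar, purple with a white lid, 50 x 60 x 106 mm, origin under its middle
There are look-alikes about, which are no part of the job. What is shaped like the red_bottle but orange is not meant.

How it is judged:
By the outcome, as a careful person would: the job done as asked, in the order asked, and still so for the second after the job is handed in, with the robot touching nothing.
It also fails if it takes over 54 s, if anything falls off the work surface, if the arm or the gripper's body presses on something with over 40 N, if the wrist force passes 120 N, or if a joint passes its speed limit or range.

ROBOT

A 6-joint arm with a two-finger parallel gripper is mounted at the origin on a cart in front of the work surface, level with it; the furniture and walls round the work are solid. World frame = base frame: x ahead of the robot, y to its left, z up, the work surface at z = 0. Lengths are in mm, angles in rad, forces in N, time in s.
With the tool pointing down it reaches from about 400 to 925 mm from the base axis. Payload 12.5 kg.
Tool frame: the origin (TCP) lies midway between the tips of the shut fingers; the grasp point (between the pads) lies env.grasp_offset behind it (env.grasp_offset is the distance from the TCP to the grasp point, in mm); x points along the fingers, y is the direction in which the jaws open and shut, and the axes are right-handed (so a half turn about x gives the same grasp; the last joint's range is limited). The gripper opens to 95 mm and grips with 3 to 60 N. Pads are 20 mm wide; open, the fingers measure 119 mm over their backs; the gripper's body (75 mm by 180 mm) begins 59 mm behind the grasp point.
Start: joints at [1.212, 0.491, 1.559, -0, 1.092, -0.106], TCP at [156.304, 605.158, 214.661] pointing down, gripper open.
Joint ranges: [-3.1, 3.1], [-0.84, 2.19], [0.05, 2.79], [-1.13, 4.28], [0.06, 2.93], [-2.69, 2.69]. Speed limits (rad/s): [2.22, 2.22, 2.79, 3.14, 3.14, 3.14].

INTERFACE

Orientations are given as [roll, pitch, yaw] about the fixed x, y, z axes, in that order (R = Rz(yaw) Ry(pitch) Rx(roll)).
In Python, from cell import env gives the robot as it stands.
- The arm moves only by the tool apply_moves, never from a script. Its arguments are lists of equal length, an entry for each row: "offset": the shift along the world's x, y, z in units of 25 mm (1.0 is 25 mm), a list of three; "yaw": the turn about the world's z in units of 6 degrees (1.0 is 6 degrees); "jaw": the closure, from -1 (fully open) to 1 (shut), so that 0 is half open. A call has 1 to 20 rows; each row is the pose to reach, as a shift and turn from the pose measured when the call began; what a row does not reach only later rows make up. A row lasts 1/8 s, in which the tool goes at most 62.5 mm and 10.7 degrees, less where a joint would pass 70% of its speed; a pose out of reach is approached as far as the arm can. A call with a gripper value outside its range is refused whole. The fingers move at their own pace and stop on an object; the grip force is fixed at half the most. Time passes only in rows, so rows that repeat a pose let the fingers close. It gives the time, the measured TCP pose, the force and the opening at its end, in the units of the state.
- env.state(): the state, without advancing time (a new reading comes with each control period).
- env.read_camera(name): name is "scene" or "top"; returns a dict with "frame" (400x640x3 uint8, red, green, blue), "fx", "fy", "cx", "cy" (pixels), "xyz" and "rotation" of the camera in the world. Camera axes: x right, y down, z forward; pixel columns grow to the right and rows downward; lengths in mm; the calibration is good to about 2 mm. A picture is of the moment at which its call begins. There is no depth.
- env.job_done(): hands the job in, once; it reports no verdict.
The state is a dict: "t": time; "joints": joint angles; "qvel": joint speeds; "tau": joint torques, N m; "eef_pos": TCP position; "tcp_rot": TCP orientation; "ft_force": force on the tool from outside, world axes, zero at the start; "moment": the same for the moment, N m; "opening": opening from 0.0 (shut) to 1.0 (fully open).
Only numpy, scipy, OpenCV 4.12 (cv2) and the standard library are available. Lean on these libraries where they do the work, as an engineer would, in place of code of your own. Each camera call takes 0.05 s, during which the arm holds its last target.

## Working session

There is one attempt and no reset: what is moved stays moved. The work goes in short steps, Python scripts to look and compute and a tool call to move; the robot and the scene stay as the last step left them, time stands still between calls to the robot, and variables do not carry over. Pictures are saved under pics/ and viewed, and the job is handed in when it is done.

Besides the shell and the picture viewer there is one more tool, called as a command line: name --pt "numbers of a row" for each row, then --argument value for the rest. apply_moves: Moves the arm, as the interface text tells. Its arguments: {"type":"object","properties":{"offset":{"type":"array"},"yaw":{"type":"array"},"jaw":{"type":"array"}},"required":["offset","yaw","jaw"]}

```bash
mkdir -p pics; ls
cat > h.py <<'E'
import numpy as np, cv2
from cell import env
def snap(n,fn,crop=None,s=1):
    c=env.read_camera(n); f=cv2.cvtColor(c['frame'],cv2.COLOR_RGB2BGR)
    cv2.imwrite(f'pics/{fn}_full.png',f)
    if crop: x0,y0,x1,y1=crop; f=f[y0:y1,x0:x1]
    f=cv2.resize(f,None,fx=s,fy=s,interpolation=cv2.INTER_CUBIC); cv2.imwrite(f'pics/{fn}.png',f); return c
def ray(c,u,v):
    d=np.array([(u-c['cx'])/c['fx'],(v-c['cy'])/c['fy'],1.]); R=np.array(c['rotation']); return np.array(c['xyz']),R@d
def atz(c,u,v,z):
    o,d=ray(c,u,v); return o+d*(z-o[2])/d[2]
def proj(c,p):
    q=np.array(c['rotation']).T@(np.array(p)-np.array(c['xyz'])); return c['cx']+c['fx']*q[0]/q[2], c['cy']+c['fy']*q[1]/q[2]
E
python3 - <<'E'
from h import *
a=snap('top','t0');b=snap('scene','s0')
for c in(a,b): print({k:c[k] for k in c if k!='frame'})
print(env.state(), env.grasp_offset)
E
```

```text
pics
{'fx': 436.31975951999465, 'fy': 436.31975951999465, 'cx': 321.00459155803475, 'cy': 194.47689404860722, 'xyz': array([ 401.1503391 ,  241.39662269, 1308.34429156]), 'rotation': array([-3.04683056,  0.02560638, -1.59398669])}
{'fx': 419.74381922809675, 'fy': 419.74381922809675, 'cx': 319.07525199556864, 'cy': 206.53871494895282, 'xyz': array([   9.17137002, -113.35321608,  797.83516097]), 'rotation': array([-2.39831427,  0.01170171, -0.98466131])}
{'t': 0.1, 'joints': array([ 1.21241233e+00,  4.91492649e-01,  1.55938408e+00,  2.41959525e-05,
        1.09172773e+00, -1.05624517e-01]), 'qvel': array([ 0.00020904, -0.00191818, -0.00317003, -0.00027263,  0.00180787,
       -0.0001068 ]), 'tau': array([ 3.22117521e-03, -6.13624692e+01, -2.58605468e+01,  6.93704537e-02,
        4.70011239e-02, -9.57608836e-05]), 'eef_pos': array([156.2076377 , 604.93780087, 214.12583615]), 'tcp_rot': array([-1.69762811,  1.5697843 , -1.95039875]), 'ft_force': array([0.9672062 , 0.32342342, 0.55462521]), 'moment': array([ 0.0109841 , -0.00578034, -0.08102325]), 'opening': 0.999715905209589} 18.8
```

Rotation is given as rpy; I'll convert.

```bash
python3 - <<'E'
s=open('h.py').read()
s=s.replace("from cell import env","from cell import env\nfrom scipy.spatial.transform import Rotation as Ro\ndef RM(c): return Ro.from_euler('xyz',c['rotation']).as_matrix()")
s=s.replace("R=np.array(c['rotation'])","R=RM(c)").replace("np.array(c['rotation']).T","RM(c).T")
open('h.py','w').write(s)
E
cp pics/t0.png pics/a.png
```

```text
(no output)
```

View pics/t0.png

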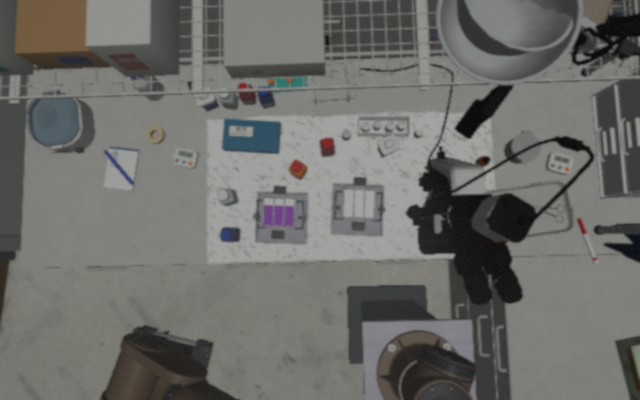

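View pics/s0.png

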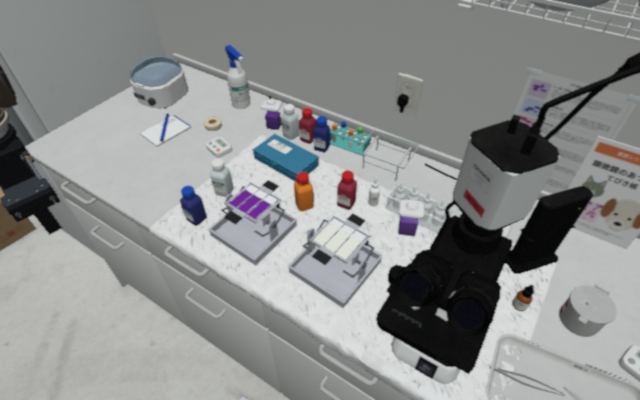

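The purple stainer is the left one, at about (281,217) in the top view. The blue and grey bottles stand to its left and the orange bottle behind it. I'll enlarge that area.

Run:
```python
import cv2
f=cv2.imread('pics/t0_full.png')[150:255,205:325]
cv2.imwrite('pics/t0c.png',cv2.resize(f,None,fx=5.5,fy=5.5,interpolation=cv2.INTER_CUBIC))
f=cv2.imread('pics/s0_full.png')[150:270,170:310]
cv2.imwrite('pics/s0c.png',cv2.resize(f,None,fx=5,fy=5,interpolation=cv2.INTER_CUBIC))
```

```text
(no output)
```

View pics/t0c.png

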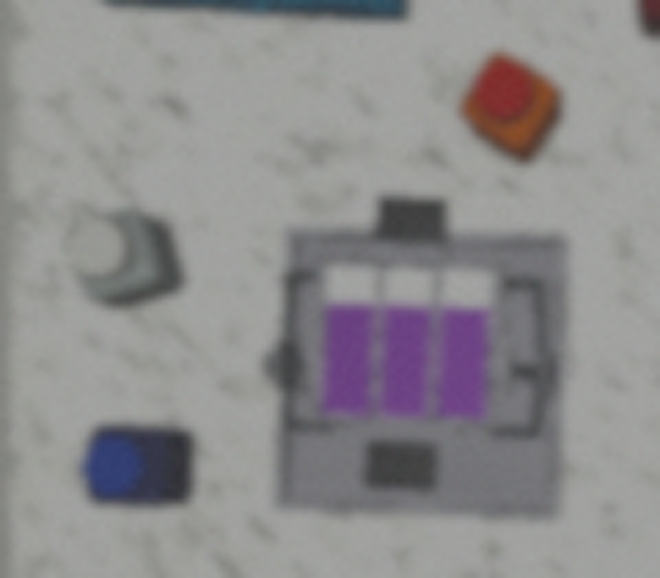

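View pics/s0c.png

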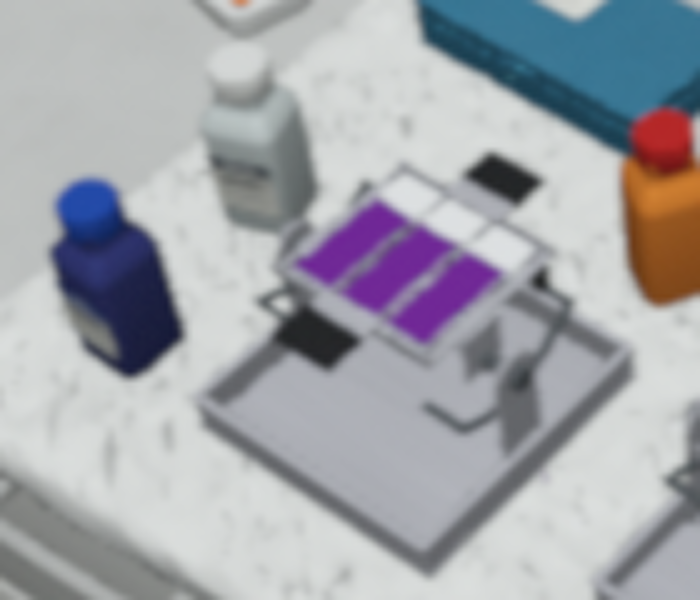

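Run:
```python
from h import *
a=env.read_camera('top');b=env.read_camera('scene')
P=lambda u,v:(205+u/5.5-.4,150+v/5.5-.4)
for n,u,v,z in [('F',401,466,101),('B',413,219,101),('c1',278,510,28),('c2',558,515,28),('c3',566,238,28),('c4',290,232,28),('blue',140,465,104),('grey',100,245,104),('orange',500,92,104)]:
    print(n,atz(a,*P(u,v),z).round(1))
S=lambda u,v:(170+u/5-.4,150+v/5-.4)
for n,u,v,z in [('F',317,338,101),('B',490,180,101),('c1',205,405,28),('c2',430,570,28),('c3',632,355,28)]:
    print(n,atz(b,*S(u,v),z).round(1))
print(env.state()['tcp_rot'])
```

```text
F [409.1 392.4 101. ]
B [533.8 384.6 101. ]
c1 [387.8 467.6  28. ]
c2 [381.7 318.3  28. ]
c3 [529.4 311.1  28. ]
c4 [536.5 459.8  28. ]
blue [412.7 523.6 104. ]
grey [524.3 543.6 104. ]
orange [597.2 339.  104. ]
F [408.  389.7 101. ]
B [528.  387.3 101. ]
c1 [388.8 458.9  28. ]
c2 [373.7 308.6  28. ]
c3 [524.8 306.8  28. ]
[-1.66073844  1.57021302 -1.91354667]
```

Run:
```python
from h import *
s=env.state();M=Ro.from_euler('xyz',s['tcp_rot']).as_matrix();print(M.round(3),s['eef_pos'],s['t'])
y=M[:,1];print('tool y dir deg',np.degrees(np.arctan2(y[1],y[0])))
```

```text
[[-0.     0.25   0.968]
 [-0.001  0.968 -0.25 ]
 [-1.    -0.001 -0.   ]] [156.27334368 605.04110672 214.31205755] 0.2
tool y dir deg 75.51515593872494
```

apply_moves --pt "1.6 -1.4 0" --pt "3.2 -2.8 0" --pt "4.9 -4.3 0" --pt "6.5 -5.7 0" --pt "8.1 -7.1 0" --pt "9.72 -8.52 0" --pt "9.72 -8.52 0" --pt "9.72 -8.52 -1" --pt "9.72 -8.52 -2.16" --pt "9.72 -8.52 -2.16" --pt "9.72 -8.52 -2.16" --pt "9.72 -8.52 -2.16" --yaw '[0.3, 0.6, 1, 1.4, 1.7, 1.95, 1.95, 1.95, 1.95, 1.95, 1.95, 1.95]' --jaw '[1, 1, 1, 1, 1, 1, 1, 1, 1, 1, 1, 1]'

```text
t: 1.7
eef_pos: [399.4, 392.5, 161.4]
tcp_rot: [0.398, 1.569, 0.349]
ft_force: [-0.1, 0.8, 0.0]
opening: 0.004
```

Run:
```python
from h import *
c=snap('scene','s1',(160,110,320,270),4.5)
s=env.state();print(s['eef_pos'],s['ft_force'],s['opening'],s['t'])
print([160+0*0, ],[(np.array(proj(c,p))-[160,110])*4.5 for p in [s['eef_pos'],(409,391.5,101)]])
```

```text
[399.42642726 392.39004528 161.2869707 ] [-0.10755651 -0.64300347 -0.04295008] 0.006022545366206886 1.75
[160] [array([290.71725176, 406.55168006]), array([327.02494465, 479.66768178])]
```

View pics/s1.png

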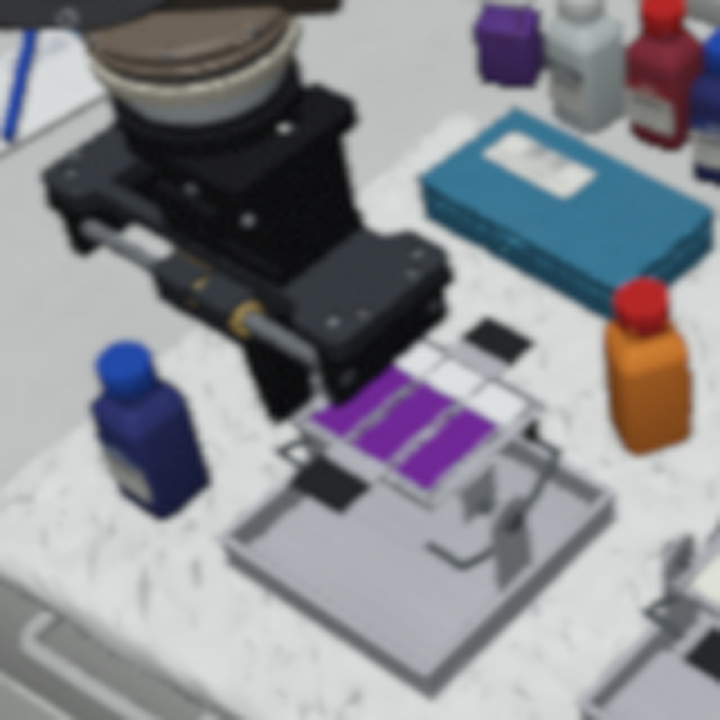

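apply_moves --pt "0 0 -0.8" --pt "0 0 -1.6" --pt "0 0 -2.12" --pt "0 0 -2.12" --pt "0 0 -2.12" --yaw '[0, 0, 0, 0, 0]' --jaw '[1, 1, 1, 1, 1]'

```text
t: 2.38
eef_pos: [399.7, 392.6, 109.0]
tcp_rot: [0.507, 1.569, 0.458]
ft_force: [-0.5, -1.0, -0.3]
opening: 0.005
```

Run:
```python
from h import *
c=snap('scene','s2',(180,150,300,270),6)
s=env.state();print(s['eef_pos'],s['ft_force'],s['t'])
```

```text
[399.69024373 392.62129434 109.01505899] [-0.00218977  0.52723607  0.03730558] 2.425
```

View pics/s2.png

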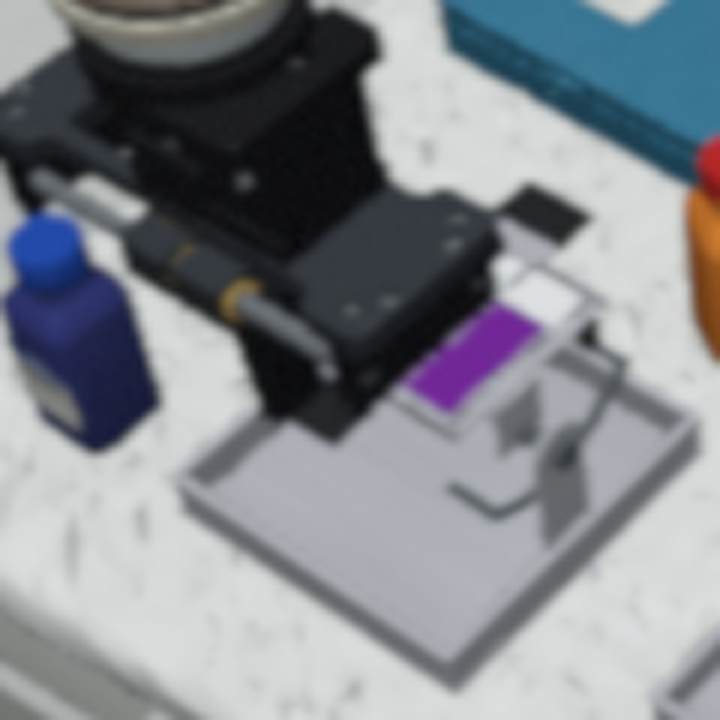

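apply_moves --pt "0 0 -0.12" --pt "0 0 -0.24" --pt "0 0 -0.36" --pt "0 0 -0.48" --pt "0 0 -0.6" --pt "0 0 -0.72" --pt "-0.02 0 -0.84" --pt "-0.04 0 -0.96" --pt "-0.06 0 -1.08" --pt "-0.08 0 -1.2" --pt "-0.1 0 -1.32" --pt "-0.1 0 -1.44" --pt "-0.1 0 -1.52" --pt "-0.1 0 -1.52" --yaw '[0, 0, 0, 0, 0, 0, 0, 0, 0, 0, 0, 0, 0, 0]' --jaw '[1, 1, 1, 1, 1, 1, 1, 1, 1, 1, 1, 1, 1, 1]'

```text
t: 4.18
eef_pos: [397.2, 392.6, 70.9]
tcp_rot: [0.505, 1.569, 0.456]
ft_force: [0.3, 0.3, 0.6]
opening: 0.002
```

Run:
```python
from h import *
c=snap('scene','s3',(180,150,300,270),6)
s=env.state();print(s['eef_pos'],s['ft_force'],s['t'])
```

```text
[397.22737031 392.65383836  70.99566491] [ 0.53601518  0.37550198 -0.74195367] 4.225
```

View pics/s3.png

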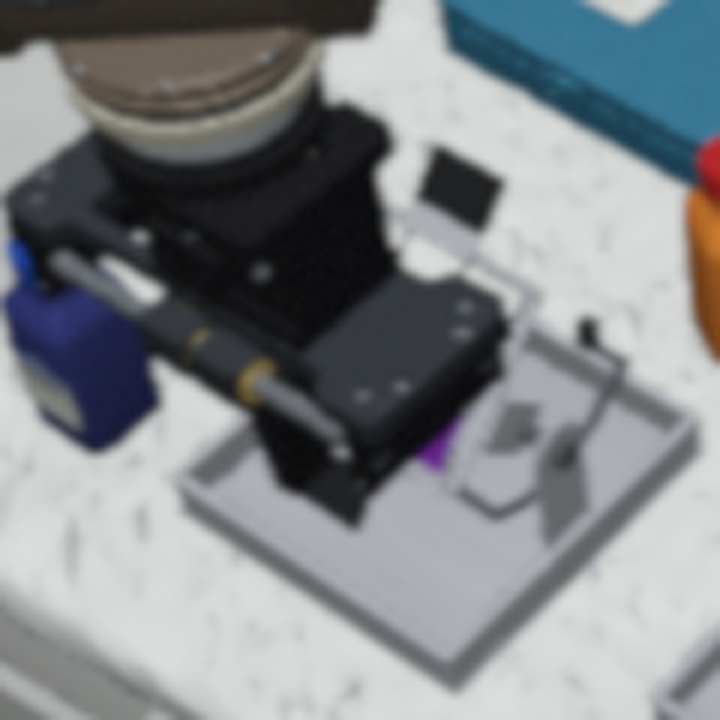

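apply_moves --pt "-0.1 0 0.4" --pt "-0.1 0 1.5" --pt "-0.1 0 3.0" --pt "-0.1 0 4.6" --pt "-0.1 0 5.2" --pt "-0.1 0 5.2" --yaw '[0, 0, 0, 0, 0, 0]' --jaw '[1, 1, 1, 1, 1, 1]'

```text
t: 4.97
eef_pos: [394.7, 392.7, 201.7]
tcp_rot: [0.611, 1.567, 0.563]
ft_force: [0.4, 0.6, -0.8]
opening: 0.007
```

Run:
```python
from h import *
c=snap('scene','s4',(180,150,300,270),6)
s=env.state();print(s['eef_pos'],s['ft_force'],s['t'])
ax=np.array([459,389,74]);th=.8;y=-.049
def W(x,yy,z): return ax+[x*np.cos(y)-yy*np.sin(y),x*np.sin(y)+yy*np.cos(y),z]
for n,x,z in [('backtab',32,72),('top',40.5,80.5),('front',-54,-17)]:
    print(n,W(x,0,z),(np.array(proj(c,W(x,0,z)))-[180,150])*6)
c=snap('top','t4',(205,150,325,255),5.5)
for n,x,z in [('backtab',32,72),('top',40.5,80.5),('front',-54,-17)]:
    print(n,(np.array(proj(c,W(x,0,z)))-[205,150])*5.5)
```

```text
[394.44334148 392.43943647 200.53168451] [ 0.28401811 -0.46834726 -0.42105135] 5.025
backtab [490.96159169 387.43262739 146.        ] [451.26436557 186.03113716]
top [499.45138948 387.01629404 154.5       ] [463.846032   156.70028741]
front [405.06481403 391.64494129  57.        ] [327.69974195 482.04265551]
backtab [395.17340826 294.50093805]
top [393.5744634  275.68307448]
front [410.93730546 471.88356408]
```

View pics/s4.png

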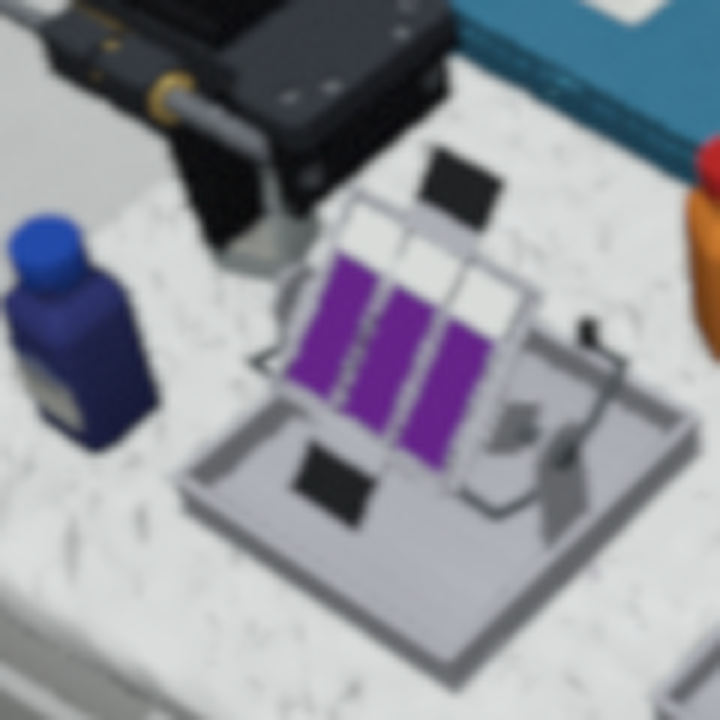

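View pics/t4.png

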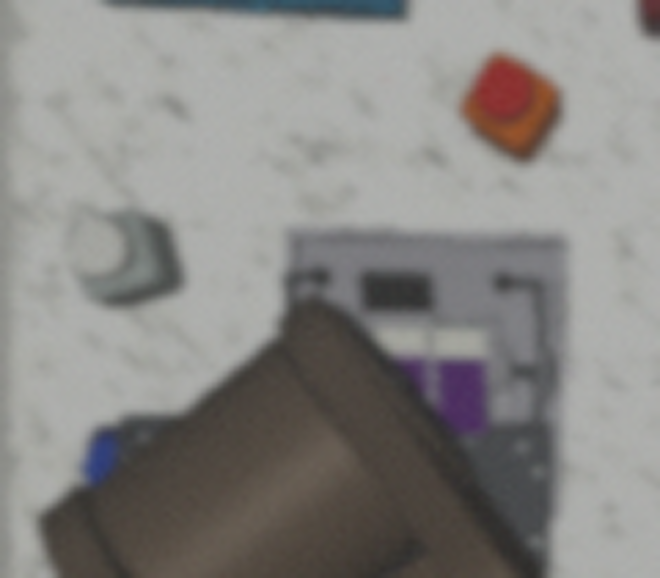

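apply_moves --pt "0.6 -0.03 0" --pt "1.4 -0.08 0" --pt "2.2 -0.12 0" --pt "3.06 -0.16 0" --pt "3.06 -0.16 0" --pt "3.06 -0.16 0" --pt "3.06 -0.16 -0.5" --pt "3.06 -0.16 -1.0" --pt "3.06 -0.16 -1.4" --pt "3.06 -0.16 -1.4" --yaw '[0, 0, 0, 0, 0, 0, 0, 0, 0, 0]' --jaw '[1, 1, 1, 1, 1, 1, 1, 1, 1, 1]'

```text
t: 6.32
eef_pos: [470.4, 388.2, 163.9]
tcp_rot: [-2.18, 1.57, -2.228]
ft_force: [-0.1, -0.2, 0.1]
opening: 0.004
```

Run:
```python
from h import *
c=snap('scene','s5',(180,130,300,250),6)
s=env.state();print(s['eef_pos'],s['ft_force'],s['t'])
M=Ro.from_euler('xyz',s['tcp_rot']).as_matrix();y=M[:,1];print(np.degrees(np.arctan2(y[1],y[0])),M[:,0])
```

```text
[470.644252   388.32960277 164.52174558] [-0.19794862 -0.23057511  0.58308805] 6.375
87.23626791354454 [ 1.58084075e-04 -3.43579402e-04 -9.99999928e-01]
```

View pics/s5.png

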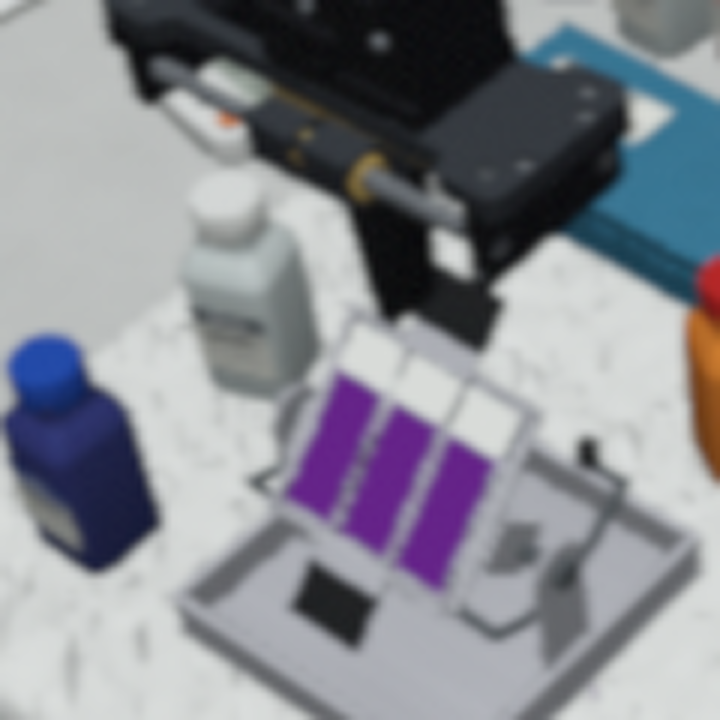

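apply_moves --pt "0 0 -0.3" --pt "0 0 -0.63" --pt "0 0 -0.63" --pt "0 0 -0.63" --pt "0 0 -0.63" --pt "0.2 -0.01 -0.63" --pt "0.4 -0.02 -0.63" --pt "0.53 -0.03 -0.63" --pt "0.68 -0.03 -0.7" --pt "0.83 -0.04 -0.78" --pt "0.97 -0.05 -0.87" --pt "1.1 -0.05 -0.97" --pt "1.23 -0.06 -1.07" --pt "1.36 -0.07 -1.18" --pt "1.48 -0.07 -1.29" --pt "1.59 -0.08 -1.41" --pt "1.7 -0.08 -1.54" --pt "1.8 -0.09 -1.67" --pt "1.8 -0.09 -1.67" --yaw '[0, 0, 0, 0, 0, 0, 0, 0, 0, 0, 0, 0, 0, 0, 0, 0, 0, 0, 0]' --jaw '[1, 1, 1, 1, 1, 1, 1, 1, 1, 1, 1, 1, 1, 1, 1, 1, 1, 1, 1]'

```text
t: 8.75
eef_pos: [515.7, 386.0, 122.5]
tcp_rot: [-1.821, 1.57, -1.869]
ft_force: [-0.8, 0.1, 0.4]
opening: 0.006
```

Run:
```python
from h import *
c=snap('scene','s6',(180,130,300,250),6)
s=env.state();print(s['eef_pos'],s['ft_force'],s['t'])
```

```text
[515.66670641 386.01332588 122.60185279] [0.23455591 0.01485272 0.55297703] 8.8
```

View pics/s6.png

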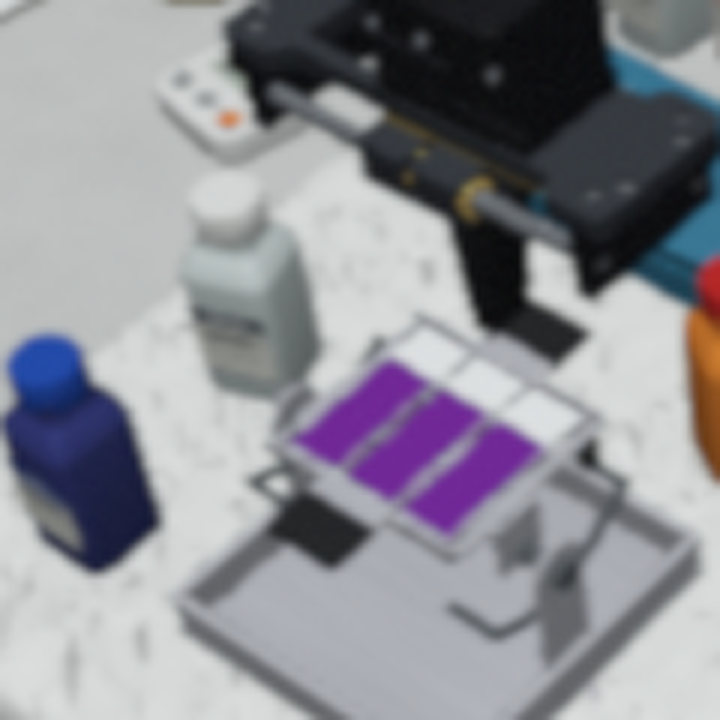

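apply_moves --pt "0 0 0.6" --pt "0 0 1.8" --pt "0 0 3.5" --pt "0 0 4.2" --pt "-1 0.9 4.2" --pt "-3 2.5 4.2" --pt "-5 4.2 4.2" --pt "-7 5.9 4.2" --pt "-9 7.6 4.2" --pt "-11 8.5 4.2" --pt "-12 8.5 4.2" --pt "-12 8.5 4.2" --pt "-12 8.5 4.2" --pt "-12 8.5 4.2" --pt "-12 8.5 4.2" --yaw '[0, 0, 0, 0, 0, 0, 0, 0, 0, 0, 0, 0, 0, 0, 0]' --jaw '[1, 1, 1, 1, 1, 1, 1, 1, 1, 1, 1, 1, 1, 1, 1]'

```text
t: 10.68
eef_pos: [216.6, 598.2, 227.6]
tcp_rot: [-1.668, 1.57, -1.718]
ft_force: [0.4, 1.1, 0.3]
opening: 0.007
```

Run:
```python
from h import *
c=snap('scene','s7',(170,150,310,270),5);snap('top','t7',(205,150,325,255),5.5)
s=env.state();print(s['eef_pos'],s['qvel'].round(3),s['t'])
for n in 'st':
    a=cv2.imread(f'pics/{n}0_full.png').astype(int);b=cv2.imread(f'pics/{n}7_full.png').astype(int)
    r=(slice(165,260),slice(205,305)) if n=='s' else (slice(180,248),slice(250,312))
    print(n,np.abs(a-b)[r].mean(),np.abs(a-b)[r].max())
```

```text
[216.30197898 598.3459493  227.57563242] [ 0.008 -0.003  0.     0.     0.     0.   ] 10.775
s 0.2730877192982456 9
t 2.7568785578747628 8
```

View pics/s7.png

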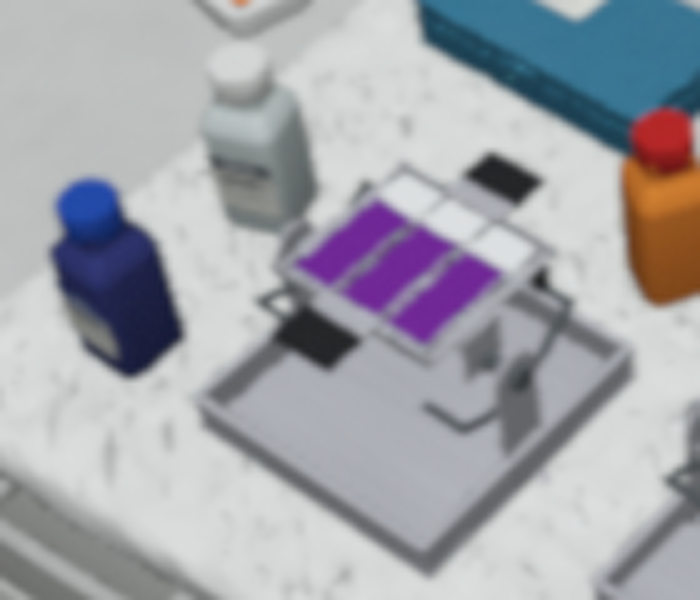

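View pics/t7.png

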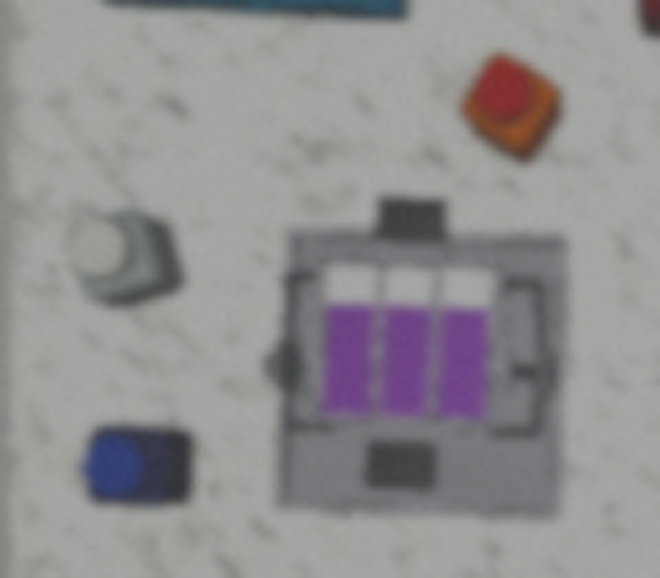

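Both views match the pictures taken before I touched anything. The cradle is level and the stainer has not shifted. The arm is clear, so I'm handing in.

```bash
python3 -c "
from cell import env
print(env.job_done())"
```

```text
the job is handed in; nothing more can be done
None
```

The purple slides were tipped into the drain position, left to drain, and set back level; the job was handed in at about 10.8 s.

- **Tipping:** I pushed the front tab down with the shut fingertips until the cradle was in the drain position. A picture taken with the hand off confirmed it.
- **Draining:** It stood by itself for about 3 s, from roughly t = 4.3 s to 7.5 s. That is worked out from the commanded motion, since the force reading was too noisy to show the exact contact moments.
- **Return:** I pushed the back tab backwards and down along its arc past the balance point. The cradle then dropped the rest of the way to level by itself.
- **Last checks:** The final pictures around the purple stainer match the ones from before the job (difference of at most 9 grey levels out of 255). So the cradle is level and the stainer has not shifted. The blue, grey and orange bottles beside it look unmoved. The arm never went near the pale stainer, the red bottle or the staining jar, and I did not compare those separately. The force readings I saw stayed around 1 N, and the planned path kept the fingertips clear of the glass.
- **Disagreement:** The two cameras differed by several mm in places when locating the stainer. I used the top view, and the later pictures agreed with it.

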